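# Fetch the marker bundle from the carousel, weigh it and complete the shipper

### The arm

A 6-joint arm with a two-finger parallel gripper is mounted at the origin on the work surface. World frame = base frame: x ahead of the robot, y to its left, z up, the work surface at z = 0. Lengths are in mm, angles in rad, forces in N, time in s.
With the tool pointing down it reaches from about 350 to 725 mm from the base axis. Payload 6 kg.
Tool frame: the origin (TCP) lies midway between the tips of the shut fingers; the grasp point (between the pads) lies 19 mm behind it; z points along the fingers, y is the line along which they close (so a half turn about z gives the same grasp; the last joint's range is limited). The gripper opens to 85 mm and grips with 20 to 120 N. Pads are 22 mm wide; open, the fingers measure 114 mm over their backs; the gripper's body (76 mm by 85 mm) begins 54 mm behind the grasp point. The pads swing forward as they close: fully open they stand 13 mm farther back than shut.
Start: joints at [1.671, 0.04, 0.085, 0, -1.615, -0.334], TCP at [138.98, 583.659, 231.261] pointing down, gripper open.
Joint ranges: [-2.56, 2.56], [-1.29, 2.01], [-1.08, 1.49], [-3.29, 1.98], [-2.81, -0.18], [-2.99, 2.99]. Speed limits (rad/s): [2.57, 2.57, 3.01, 3.14, 3.14, 3.14].

### API

Orientations are given as a unit quaternion [w, x, y, z].
In Python, from plant import ctrl gives the robot as it stands.
- The arm moves only by the tool arm_command, never from a script. Its argument "series" is a list of rows, each a list of 5 numbers: the closure, from 0 (fully open) to 1 (shut), then the shift along the tool's x, y, z in mm, then the turn about the tool's z in degrees. In form: [[claw, x, y, z, spin], ...]. A call has 1 to 12 rows; each row shifts and turns the commanded pose from where the row before left it, along the tool's axes as they then stand; what a row does not reach is not made up. A row lasts 1/12 s, in which the tool goes at most 41.7 mm and 7.16 degrees, less where a joint would pass 70% of its speed; a pose out of reach is approached as far as the arm can. A call with a gripper value outside its range is refused whole. The fingers move at their own pace and stop on an object; "squeeze" is the grip in N (left out, the last holds). Time passes only in rows, so rows that do not move let the fingers close. It gives the time, the measured TCP pose, the force, the opening and the grip force at its end, in the units of the state.
- ctrl.observe(): the state, without advancing time (a new reading comes with each control period).
- ctrl.snapshot(name): name is "scene" or "top" or "wrist"; returns a dict with "image" (400x640x3 uint8, red, green, blue), "fx", "fy", "cx", "cy" (pixels), "k1" (the pictures are not rectified: a ray, as slopes to the right and down, at radius r is drawn at 1 + k1 r^2 times it, then the intrinsics apply), "rvec" (rotation vector, rad) and "tvec" (3), from world to camera coordinates, as OpenCV has them. Camera axes: x right, y down, z forward; pixel columns grow to the right and rows downward; lengths in mm; the calibration is good to about 2 mm. A picture is of the moment at which its call begins. There is no depth.
- ctrl.job_done(): hands the job in; it is judged then, once.
The state is a dict: "time": time; "joints": joint angles; "qd": joint speeds; "tau": joint torques, N m; "tcp_pos": TCP position; "tool_rot": TCP orientation; "ft_force": force on the tool from outside, world axes, zero at the start; "wrist_torque": the same for the moment, N m; "gripper_width": finger opening in mm; "finger_force": force on a finger pad.
Only numpy, scipy, OpenCV 4.12 (cv2) and the standard library are available. Lean on these libraries where they do the work, as an engineer would, in place of code of your own. Each camera call takes 0.05 s, during which the arm holds its last target. There are 200 camera calls.

### The job

The shipper is one bundle short: turn the carousel until the bay holding the tall six-tube bundle (like the two already packed) faces the front tongue, then lift that bundle out. Stand it upright in the middle of the scale pan and let go of it for a second to weigh it, then take it again by its other pair of faces (the lane leaves room for fingers only at its ends) and lower it upright into the empty lane of the shipper, lengthwise in the lane, until it stands on the pad, and let go. Do not drop it, and leave the other goods and the things on the bench standing in their places.

Things in the scene. Friction and masses are not known exactly. Their poses are not given: they have to be found in the camera images.
- carousel: Fixed foot of the carousel, a dark disc. Origin on the table on the carousel's vertical axis; its -x axis points along the front tongue, a dark bar on the table with a white block at its end, 199 mm from the axis, 25 mm high, pointing roughly at the robot. A bay faces the front when the middle of its goods lies over the tongue's line, within about 8 degrees.
- rotor (a joint): How far the disc has been turned from where it stood at the start (0 then), in rad, growing counter-clockwise seen from above; it starts at any angle to the tongue, can turn from -7 to 7, resists with about 0.1 N m and stays where it is left. The four bays are 90 degrees apart.
- disc (a point): Centre of the top of the white disc, 316 mm across, 30 mm above the table; it turns with the disc. In its four bays the goods stand 114 mm from the axis. Each bay has two upright radial plates 62 mm long (83 to 145 mm from the axis), 3 mm thick, 72 mm apart inside, tops 135 mm above the table, and a lip 12 mm high at the outer edge; it is open above and to the hub.
- hub (a point): Centre of the hub's grip, on the axis, 172 mm above the table: a black upright bar 66 mm long, 16 thick, 40 high (152 to 192 mm above the table) on a post of 26 mm diameter. The frame turns with the disc, its axes point at the four bays; the bar's length lies 45 degrees counter-clockwise from its x axis, halfway between bays. Grip it from above across its thickness and turn it; a large turn takes two grips.
- bundle_c (a point): Centre (60 mm above its foot) of the wanted bundle: six upright yellow tubes in two rows of three, banded, rigid, 60 mm along x, 40 along y, 120 tall (z), 0.15 to 0.3 kg. In its bay its 40 mm way is radial, so grip it there with one finger on the hub side and one on the outer side (the plates are 6 mm from its other faces). Grip it 15 to 30 mm below its top. It starts in either of two bays.
- fat_tube_c (a point): Centre of a single thick yellow tube, 58 mm diameter, 140 mm tall, in the bay opposite the bundle; leave in its bay.
- short_bundle_c (a point): Centre of a six-tube bundle of the same kind but only 70 mm tall, in another bay; leave in its bay.
- carton_c (a point): Centre of a white carton 58 x 38 x 95 mm tall, in another bay; leave in its bay.
- pan (a point): Centre of the top of the scale's square steel pan, 130 x 130 mm, 36 mm above the table, fixed; its x and y run along the pan's sides. A 22 mm high display box reaches out 110 mm to its -x.
- shipper: Open cardboard box, fixed, 150 mm along x, 184 mm along y, 112 mm high, floor 4 mm; two partitions along x, as high as the walls, 4 mm thick, make three lanes 142 mm long (x) and 56 mm wide (y), centres at y = -60, 0, +60 mm. Origin under its centre. Two lanes hold bundles, one is empty.
- lane (a point): Middle of the top of the grey pad (136 x 52 mm) that lies in the empty lane, 8 mm above the table; its x axis runs along the lane. The bundle goes here with its x along this x (either way round), so it must be held by its 60 mm way, the fingers in the lane's free ends.
- packed_a_c (a point): Centre of a packed bundle, equal to the wanted one, standing on the shipper's floor (top 124 mm above the table); leave alone.
- packed_b_c (a point): The second packed bundle; leave alone.
- roll_a: Roll of green tape lying flat behind the scale, 92 mm across, 48 high; leave alone. Origin under its centre.
- small_box: White box 70 x 50 x 45 mm high behind the scale; leave alone. Origin under its centre.

How it is judged (in metres and radians):
On the way, in this order (a step that is already met when the one before it is completed fails the run):
1. the bundle's bay faces the front tongue, the bundle still standing in it (y of bundle_c in the frame of carousel between -0.02 and 0.02 m and x of bundle_c in the frame of carousel between -0.135 and -0.095 m and height (world z) of bundle_c below 0.1 m and velocity of joint rotor between -0.1 and 0.1 rad/s), for 0.2 s.
2. the bundle stands upright in the middle of the scale pan, let go, for half a second (contact force between the fingers and bundle below 0.1 N and horizontal distance between bundle_c and pan below 0.04 m and z of bundle_c in the frame of pan between 0.054 and 0.066 m and angle between bundle_c's own z axis and vertical below 0.1 rad), for 0.5 s.
At the end, for the whole second after the job is handed in: The bundle stands free, upright (0.1 rad) and still on the pad in the empty lane: within 45 mm along and 12 mm across of its middle, foot within 6 mm below to 8 mm above the pad, lengthwise; the other carousel goods upright in their bays, the packed bundles upright within 30 mm (contact force between the fingers and bundle below 0.1 N and angle between bundle_c's own z axis and vertical below 0.1 rad and x of bundle_c in the frame of lane between -0.045 and 0.045 m and y of bundle_c in the frame of lane between -0.012 and 0.012 m and z of bundle_c in the frame of lane between 0.054 and 0.068 m and angle between the x axis of bundle_c and the x axis of lane, either way round below 0.3 rad and linear speed of bundle below 0.03 m/s and horizontal distance between fat_tube_c and hub between 0.09 and 0.14 m and angle between each of fat_tube_c, short_bundle_c, carton_c's own z axis and vertical below 0.15 rad and horizontal distance between short_bundle_c and hub between 0.09 and 0.14 m and horizontal distance between carton_c and hub between 0.09 and 0.14 m and angle between each of packed_a_c, packed_b_c's own z axis and vertical below 0.2 rad and distance of each of packed_a_c, packed_b_c from where it was at the start of the episode below 0.03 m); the robot touches nothing.
It fails at once if the bundle is dropped (falls freely faster than 0.5 m/s) (distance of bundle_c from where it was at the start of the episode above 0.03 m and contact force between bundle and anything else below 0.02 N and linear speed of bundle above 0.5 m/s).
It fails at once if the bundle is knocked over (angle between bundle_c's own z axis and vertical above 0.9 rad).
It fails at once if other goods in the carousel or shipper are knocked over (angle between any of fat_tube_c, short_bundle_c, carton_c, packed_a_c, packed_b_c's own z axis and vertical above 0.5 rad).
It fails at once if the tape roll or the white box behind the scale is pushed more than 40 mm (distance of any of roll_a, small_box from where it was at the start of the episode above 0.04 m).
It also fails if it takes over 72 s, if anything falls off the work surface, if the arm or the gripper's body presses on something with over 40 N, if the wrist force passes 120 N, or if a joint passes its speed limit or range.

## Working session

There is one attempt and no reset: what is moved stays moved. The work goes in short steps, Python scripts to look and compute and a tool call to move; the robot and the scene stay as the last step left them, time stands still between calls to the robot, and variables do not carry over. Pictures are saved under pics/ and viewed, at most 10 in all, crops included, and the job is handed in when it is done.

Besides the shell and the picture viewer there is one more tool, called after "Emit:" as name(argument=value, ...) on one line, values as JSON. arm_command: Moves the arm, as the interface text tells. Its arguments: {"type":"object","properties":{"series":{"type":"array","items":{"type":"array","items":{"type":"number"}}},"squeeze":{"type":"number"}},"required":["series"]}

```bash
mkdir -p pics; python3 - <<'E'
from plant import ctrl
import cv2,pickle
s=ctrl.observe();print(s)
for n in("scene","top"):
    d=ctrl.snapshot(n);cv2.imwrite(f"pics/{n}0.png",d["image"][:,:,::-1]);pickle.dump(d,open(f"{n}0.pkl","wb"));print(n,{k:v for k,v in d.items() if k!="image"})
E
```

```text
{'time': 0.0, 'joints': array([ 1.67071264e+00,  4.08330034e-02,  8.38072772e-02, -4.86809314e-04,
       -1.61550389e+00, -3.33716717e-01]), 'qd': array([ 1.97054564e-03,  6.51368676e-04,  1.93510063e-03,  1.25530423e-04,
       -1.36870941e-03,  9.79772014e-05]), 'tau': array([ 1.78264188e-03, -3.68211186e+01,  3.47406042e+01,  6.93172574e+00,
       -5.36806241e-03,  6.16112430e-06]), 'tcp_pos': array([138.8318411 , 583.37658216, 230.26037679]), 'tool_rot': array([ 8.98663272e-04,  9.93175791e-01, -1.16623488e-01, -5.10438223e-05]), 'ft_force': array([-0.74858116,  1.34136518, -0.51273915]), 'wrist_torque': array([-0.03975909,  0.00392945,  0.04532152]), 'finger_force': 0.0, 'gripper_width': 85.55292782603969}
scene {'fx': 375.14766844497115, 'fy': 375.14766844497115, 'cx': 324.314311819527, 'cy': 197.32380273892252, 'k1': -0.0735921041206129, 'rvec': array([ 1.27945866,  2.2172077 , -0.96363783]), 'tvec': array([ 296.59861537, -274.50561373, 1502.54198532])}
top {'fx': 432.4261390023608, 'fy': 432.4261390023608, 'cx': 315.850331720669, 'cy': 202.7897578992762, 'k1': -0.10861841303886607, 'rvec': array([ 2.12689711, -2.14215355,  0.21429109]), 'tvec': array([  2.99712408, 609.83608393, 994.36630449])}
```

View pics/scene0.png

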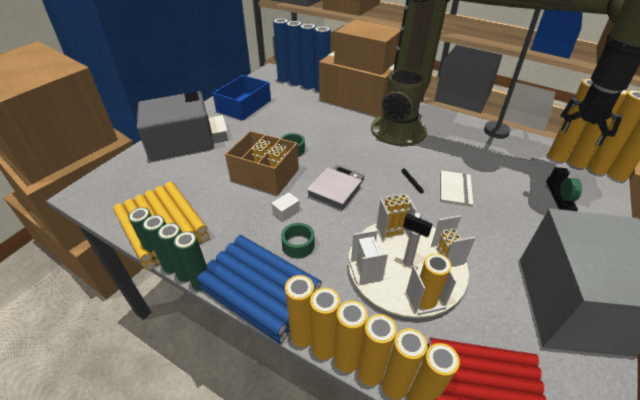

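View pics/top0.png

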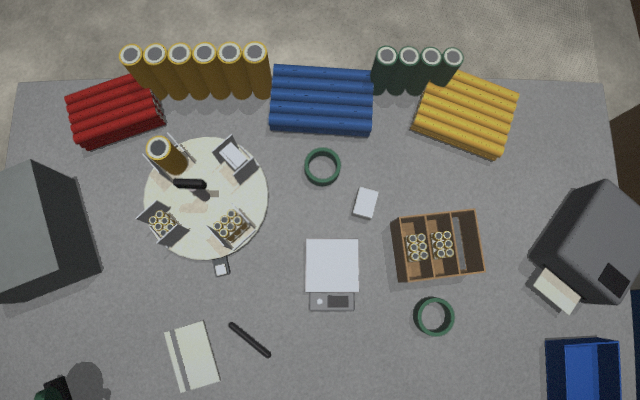

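The tall bundle is at top (232,227), opposite the fat tube at (160,150). The tongue block is at (221,268), the pan at (332,265) and the shipper at (438,245), with its empty lane at about (465,240). Next I enlarge these for accurate pixel positions.

```bash
cat > h.py <<'E'
import numpy as np,cv2,pickle
def cal(d):
    K=np.array([[d["fx"],0,d["cx"]],[0,d["fy"],d["cy"]],[0,0,1]]);D=np.array([d["k1"],0,0,0,0])
    R=cv2.Rodrigues(d["rvec"])[0];return K,D,R,-R.T@d["tvec"]
def ray(d,px):
    K,D,R,C=cal(d);u=cv2.undistortPoints(np.array(px,float).reshape(-1,1,2),K,D).reshape(-1,2)
    return C,np.c_[u,np.ones(len(u))]@R
def onz(d,px,z):
    C,v=ray(d,px);return C+v*((z-C[2])/v[:,2])[:,None]
def proj(d,P):
    K,D,R,C=cal(d);return cv2.projectPoints(np.array(P,float).reshape(-1,3),d["rvec"],d["tvec"],K,D)[0].reshape(-1,2)
def load(n):return pickle.load(open(n+".pkl","rb"))
E
python3 - <<'E'
from h import *
d=load("top0");print(cal(d)[3],cal(load("scene0"))[3])
im=d["image"]
a=cv2.resize(im[130:280,140:275],None,fx=4,fy=4,interpolation=cv2.INTER_CUBIC)
cv2.imwrite("pics/c1.png",a[:,:,::-1])
b=cv2.resize(im[195:325,295:495],None,fx=4,fy=4,interpolation=cv2.INTER_CUBIC)
cv2.imwrite("pics/c2.png",b[:,:,::-1])
# disc and pan masks
hsv=cv2.cvtColor(im,cv2.COLOR_RGB2HSV)
print(im[240,330],im[180,215],im[300,200],im[270,221],im[184,190])
E
```

```text
[ 420.18782878   18.64629034 1088.01097601] [1265.86786684  382.28678481  819.99502811]
[192 197 204] [191 197 188] [129 128 129] [190 196 203] [46 46 48]
```

View pics/c1.png

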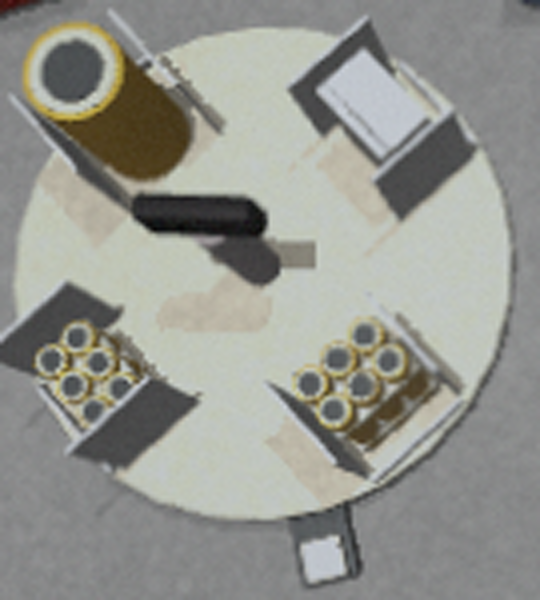

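View pics/c2.png

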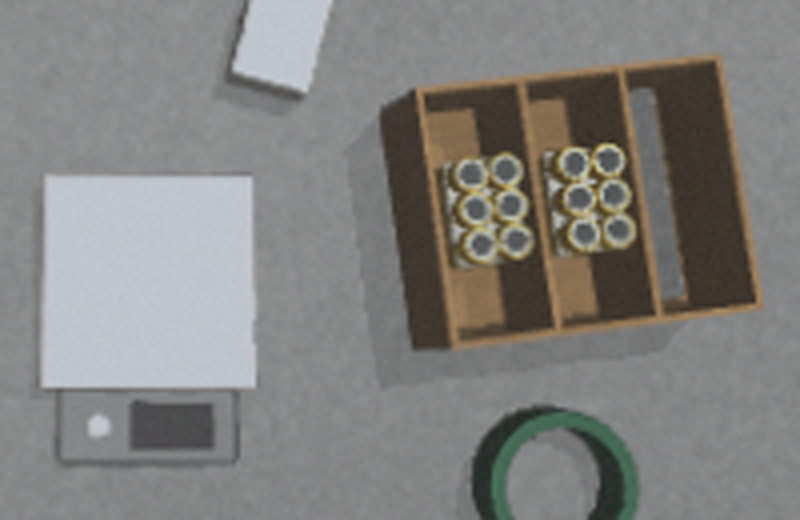

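The crops show six tall-bundle tube tops around c1 (350,372), the tongue block at (325,560) and the hub bar at (132–267, 195–235). In c2 the pan corners are (44,176) to (256,387), and the shipper rim corners are (416,88), (718,56), (762,305) and (452,349). The right lane is empty.

```bash
python3 - <<'E'
from h import *
d=load("top0")
def c1(p):return (np.array(p,float)+.5)/4-.5+[140,130]
def c2(p):return (np.array(p,float)+.5)/4-.5+[295,195]
np.set_printoptions(precision=1,suppress=True)
e=onz(d,c1([(13,265),(513,262),(280,27),(240,521),(60,130),(490,170),(80,440),(500,340),(430,452)]),30)
A=np.c_[2*e[:,:2],np.ones(len(e))];s=np.linalg.lstsq(A,(e[:,:2]**2).sum(1),rcond=None)[0]
ax=s[:2];print("axis",ax,"r",np.sqrt(s[2]+ax@ax))
for n,q,z in(("tall",[(310,383),(338,357),(366,333),(334,410),(361,385),(390,360)],150),("short",[(79,337),(99,361),(120,388),(51,361),(72,386),(94,411)],100),("fat",[(73,71)],170),("carton",[(364,49),(428,124),(382,157),(317,93)],125)):
    P=onz(d,c1(q),z)[:,:2];m=P.mean(0);v=m-ax;print(n,m,np.hypot(*v),np.degrees(np.arctan2(v[1],v[0])))
    if len(P)==6:w=P[2]-P[0];print(np.degrees(np.arctan2(w[1],w[0])))
for z,q in((25,[(302,540),(340,533),(349,578),(311,586)]),):
    m=onz(d,c1(q),z).mean(0)[:2];v=m-ax;print("tongue",m,np.hypot(*v),np.degrees(np.arctan2(v[1],v[0])))
P=onz(d,c1([(132,210),(267,215)]),185)[:,:2];w=P[0]-P[1];print("bar",P,np.degrees(np.arctan2(w[1],w[0])))
for n,q,z in(("pan",[(44,176),(253,176),(256,387),(41,387)],36),("ship",[(416,88),(718,56),(762,305),(452,349)],112)):
    P=onz(d,c2(q),z)[:,:2];print(n,P.mean(0));
    for i in range(4):w=P[(i+1)%4]-P[i];print(np.hypot(*w),np.degrees(np.arctan2(w[1],w[0])))
for q in([(470,174),(506,168),(474,209),(512,205),(482,243),(517,239)],[(574,163),(608,160),(579,198),(614,194),(585,233),(619,229)]):
    P=onz(d,c2(q),124)[:,:2];print("packed",P.mean(0))
# empty lane inner walls on partition/outer rim
print("lane rim", onz(d,c2([(622,70),(718,56),(660,317),(762,305)]),112)[:,:2])
# disc check with scene camera
print(proj(load("scene0"),[[*ax,30],[*ax,192]]))
E
```

```text
axis [633.  276.2] r 157.87532913380983
tall [549.8 195.3] 116.07512504319664 -135.82544928254546
-47.54725344407538
short [555.7 359.4] 113.64570695935521 132.90528192011246
-139.19850663167225
fat [716.6 352.8] 113.39184455486725 42.50041833060397
carton [708.3 191.4] 113.35380743756934 -48.43044363644143
tongue [451.4 231. ] 187.1900193502551 -166.0404863836252
bar [[633.1 309.7]
 [629.7 235.9]] 87.41458709109124
pan [460.8 -39. ]
127.71229478895287 -90.43938085534312
127.20176534182676 179.47837461969206
129.0167860887833 89.3818596509132
126.80782256610343 -1.1110228910167712
ship [ 501.5 -288.2]
181.09233151211274 -84.46490676419701
145.727901595787 -173.6107270079418
183.0090202593765 96.6300723701757
149.20925858569268 5.646144150430734
packed [ 496.7 -229.2]
packed [ 501.6 -288.8]
lane rim [[ 575.7 -312.2]
 [ 583.6 -370.6]
 [ 433.2 -326. ]
 [ 438.7 -386.8]]
[[408.3 262.2]
 [419.3 219.5]]
```

Emit:
arm_command(series=[[0,15,5,0,0],[0,30,10,0,0],[0,30,10,0,0],[0,30,10,0,0],[0,30,10,0,0],[0,30,10,0,0],[0,30,10,0,0],[0,30,10,0,0],[0,30,10,0,0],[0,30,10,0,0],[0,30,10,0,0],[0,30,10,0,0]], squeeze=60)

```text
time: 1.1
tcp_pos: [449.3, 390.2, 231.1]
tool_rot: [0.0, 0.993, -0.117, -0.0]
ft_force: [-0.1, 0.0, -0.4]
gripper_width: 85.4
finger_force: 0.0
```

Emit:
arm_command(series=[[0,30,10,0,0],[0,30,10,0,0],[0,30,10,0,0],[0,30,10,0,0],[0,30,10,0,0],[0,30,10,0,0],[0,15,5,0,0],[0,0,0,0,7],[0,0,0,0,7],[0,0,0,0,7],[0,0,0,0,7],[0,0,0,0,7]])

```text
time: 2.1
tcp_pos: [622.7, 282.7, 230.8]
tool_rot: [0.0, 0.911, -0.413, -0.0]
ft_force: [-0.3, -0.9, -0.8]
gripper_width: 85.9
finger_force: 0.0
```

Emit:
arm_command(series=[[0,0,0,0,7],[0,0,0,0,7],[0,0,0,0,7],[0,0,0,0,7],[0,0,0,0,7],[0,0,0,0,7],[0,0,0,0,2],[0,0,0,0,0],[0,0,0,0,0]])

```text
time: 2.85
tcp_pos: [622.6, 283.0, 231.0]
tool_rot: [-0.0, -0.693, 0.721, 0.0]
ft_force: [0.2, -0.2, -0.1]
gripper_width: 85.4
finger_force: 0.0
```

```bash
cat > go.py <<'E'
# usage: go.py x y z psi  -> offsets in tool axes (translation first, then spin)
import sys,numpy as np
from plant import ctrl
from scipy.spatial.transform import Rotation as Ro
s=ctrl.observe();q=s["tool_rot"];R=Ro.from_quat([q[1],q[2],q[3],q[0]]).as_matrix()
psi=np.degrees(np.arctan2(R[1,0],R[0,0]));t=[float(v) for v in sys.argv[1:]]
print("t",round(s["time"],2),"tcp",s["tcp_pos"].round(1),"psi",round(psi,1),"tilt",R[:,2].round(3),"j6",s["joints"][5].round(2),"w",round(s["gripper_width"],1),"F",s["ft_force"].round(1))
if t:print("tool xyz",(R.T@(np.array(t[:3])-s["tcp_pos"])).round(1),"spin",round((psi-t[3]+180)%360-180,1))
E
python3 go.py 633 276.2 156 -92.3
```

```text
t 2.85 tcp [622.6 283.  231. ] psi -92.3 tilt [-0. -0. -1.] j6 -0.76 w 85.4 F [ 0.2 -0.2 -0.1]
tool xyz [  6.3 -10.7  75. ] spin -0.0
```

Emit:
arm_command(series=[[0,3,-5,12,0],[0,3,-5.5,15,0],[0,0,0,16,0],[0,0,0,16,0],[0,0,0,12,0],[0,0,0,4,0],[0.6,0,0,0,0],[1,0,0,0,0],[1,0,0,0,0],[1,0,0,0,0],[1,0,0,0,0],[1,0,0,0,0]])

```text
time: 3.85
tcp_pos: [630.8, 277.2, 157.3]
tool_rot: [-0.001, -0.693, 0.721, 0.001]
ft_force: [2.9, 2.2, 1.4]
gripper_width: 15.6
finger_force: 61.6
```

```bash
python3 go.py 633 276.2 156 -92.3
```

```text
t 3.85 tcp [630.8 277.2 157.3] psi -92.3 tilt [-0.004 -0.    -1.   ] j6 -0.74 w 15.6 F [2.9 2.2 1.4]
tool xyz [ 1.  -2.2  1.3] spin -0.0
```

Emit:
arm_command(series=[[1,0,0,0,2],[1,0,0,0,4],[1,0,0,0,4],[1,0,0,0,4],[1,0,0,0,4],[1,0,0,0,4],[1,0,0,0,4],[1,0,0,0,2.5],[1,0,0,0,0],[1,0,0,0,0],[1,0,0,0,0],[1,0,0,0,0]])

```text
time: 4.85
tcp_pos: [632.5, 276.8, 157.4]
tool_rot: [-0.0, -0.494, 0.869, -0.0]
ft_force: [-4.3, -1.6, 4.7]
gripper_width: 15.1
finger_force: 62.1
```

Emit:
arm_command(series=[[0,0,0,0,0],[0,0,0,0,0],[0,0,0,0,0],[0,0,0,0,0],[0,0,0,-15,0],[0,0,0,-30,0],[0,0,0,-30,0],[0,0,0,-20,0],[0,0,0,0,0]])

```text
time: 5.6
tcp_pos: [634.4, 277.2, 257.9]
tool_rot: [0.005, -0.493, 0.87, -0.0]
ft_force: [-0.7, 0.1, 0.8]
gripper_width: 85.8
finger_force: 0.0
```

```bash
python3 go.py; python3 - <<'E'
from h import *
from plant import ctrl
for n in("scene","top"):
    d=ctrl.snapshot(n);pickle.dump(d,open(f"{n}1.pkl","wb"))
    if n=="scene":b=d["image"][160:320,330:490]
    else:a=d["image"][130:280,140:275]
cv2.imwrite("pics/c3.png",np.hstack([cv2.resize(a,(400,444),interpolation=2),cv2.resize(b,(400,400),interpolation=2)[:400] if 0 else cv2.copyMakeBorder(cv2.resize(b,(400,400),interpolation=2),0,44,0,0,0)])[:,:,::-1])
E
```

```text
t 5.6 tcp [634.4 277.2 257.9] psi -120.9 tilt [ 0.008  0.004 -1.   ] j6 -1.24 w 85.8 F [-0.7  0.1  0.8]
```

View pics/c3.png

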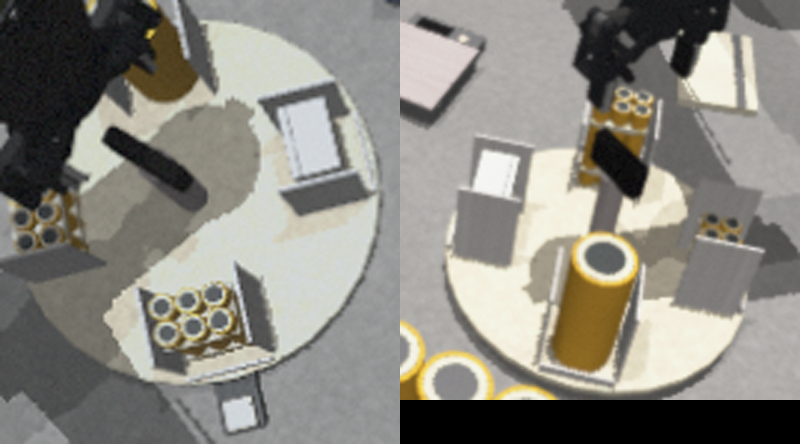

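The bundle now stands over the tongue line, with tube tops in the left panel from (162,308) to (219,320) and the tongue block at (240,412). Now I measure it.

```bash
python3 - <<'E'
from h import *
d=load("top1");c=lambda p:(np.array(p,float)+.5)/2.962-.5+[140,130]
P=onz(d,c([(162,308),(188,300),(214,293),(166,334),(193,326),(219,320)]),150)[:,:2];m=P.mean(0);v=m-[633,276.2]
w=P[2]-P[0]+P[5]-P[3];print(P.round(1),m,np.hypot(*v),np.degrees(np.arctan2(*v[::-1])),np.degrees(np.arctan2(*w[::-1])))
E
python3 go.py 522 249 106 -76
```

```text
[[525.3 266.7]
 [531.2 247.5]
 [536.4 228.3]
 [506.1 263. ]
 [512.  243.2]
 [516.4 224. ]] [521.23617084 245.4642096 ] 115.91308088629367 -164.6233973104729 -74.64459515701354
t 5.7 tcp [633.2 277.3 252.3] psi -120.9 tilt [ 0.002  0.002 -1.   ] j6 -1.24 w 85.1 F [ 0.4 -0.7 -0.9]
tool xyz [ 81.7  81.  146.1] spin -44.9
```

Emit:
arm_command(series=[[0,11,10,0,0],[0,24,23,0,0],[0,24,23,0,0],[0,24,24,0,0],[0,0,0,0,-7],[0,0,0,0,-7],[0,0,0,0,-7],[0,0,0,0,-7],[0,0,0,0,-7],[0,0,0,0,-7],[0,0,0,0,-3.4],[0,0,0,0,0]])

```text
time: 6.7
tcp_pos: [521.2, 246.8, 249.7]
tool_rot: [0.001, 0.791, -0.611, -0.0]
ft_force: [-0.2, -0.4, 0.4]
gripper_width: 85.4
finger_force: 0.0
```

```bash
python3 go.py 522 247 106 -75.5
```

```text
t 6.7 tcp [521.2 246.8 249.7] psi -75.4 tilt [-0.002 -0.001 -1.   ] j6 -0.53 w 85.4 F [-0.2 -0.4  0.4]
tool xyz [-1.000e-01 -1.100e+00  1.437e+02] spin 0.1
```

Emit:
arm_command(series=[[0,0,-1,15,0],[0,0,0,25,0],[0,0,0,25,0],[0,0,0,25,0],[0,0,0,25,0],[0,0,0,18,0],[0,0,0,10,0],[0.3,0,0,0,0],[0.5,0,0,0,0],[0.7,0,0,0,0],[1,0,0,0,0],[1,0,0,0,0]], squeeze=40)

```text
time: 7.7
tcp_pos: [523.1, 247.5, 110.1]
tool_rot: [-0.001, 0.791, -0.612, 0.0]
ft_force: [-1.1, 0.0, 2.4]
gripper_width: 39.8
finger_force: 40.7
```

Emit:
arm_command(series=[[1,0,0,0,0],[1,0,0,0,0],[1,0,0,0,0]])

```text
time: 7.95
tcp_pos: [523.1, 247.5, 110.1]
tool_rot: [-0.001, 0.791, -0.612, 0.001]
ft_force: [-1.4, 0.8, 6.6]
gripper_width: 39.7
finger_force: 41.0
```

```bash
python3 go.py
```

```text
t 7.95 tcp [523.1 247.5 110.1] psi -75.5 tilt [ 0.002  0.001 -1.   ] j6 -0.54 w 39.7 F [-1.4  0.8  6.6]
```

Emit:
arm_command(series=[[1,0,0,-4,0],[1,0,0,-10,0],[1,0,0,-18,0],[1,0,0,-22,0],[1,0,0,-22,0],[1,0,0,-22,0],[1,0,0,-20,0],[1,0,0,-12,0],[1,0,0,-5,0],[1,0,0,0,0]])

```text
time: 8.78
tcp_pos: [522.7, 247.3, 244.2]
tool_rot: [-0.001, 0.791, -0.612, 0.0]
ft_force: [-0.0, 0.4, -2.5]
gripper_width: 39.3
finger_force: 40.6
```

```bash
python3 go.py 461 -39 245 6
```

```text
t 8.78 tcp [522.7 247.3 244.2] psi -75.5 tilt [ 0.001  0.001 -1.   ] j6 -0.54 w 39.3 F [-0.   0.4 -2.5]
tool xyz [261.7 131.5  -1.2] spin -81.5
```

Lifted (−2.5 N load). Now I move over the pan, then spin.

Emit:
arm_command(series=[[1,8,4,0,0],[1,16,8,0,0],[1,24,12,0,0],[1,30,15,0,0],[1,30,15,0,0],[1,30,15,0,0],[1,30,15,0,0],[1,30,15,0,0],[1,28,14,0,0],[1,20,10,0,0],[1,11,6,0,0],[1,4,2,0,0]])

```text
time: 9.78
tcp_pos: [460.1, -40.2, 242.3]
tool_rot: [0.001, 0.79, -0.613, -0.0]
ft_force: [-0.6, 0.8, -2.0]
gripper_width: 39.5
finger_force: 40.7
```

Emit:
arm_command(series=[[1,0,0,0,-3],[1,0,0,0,-7],[1,0,0,0,-7.1],[1,0,0,0,-7.1],[1,0,0,0,-7.1],[1,0,0,0,-7.1],[1,0,0,0,-7.1],[1,0,0,0,-7.1],[1,0,0,0,-7.1],[1,0,0,0,-7.1],[1,0,0,0,-7.1],[1,0,0,0,-4.6]])

```text
time: 10.78
tcp_pos: [460.9, -37.7, 242.1]
tool_rot: [0.0, 1.0, 0.03, -0.001]
ft_force: [-0.2, 0.4, -2.1]
gripper_width: 39.9
finger_force: 40.7
```

Emit:
arm_command(series=[[1,0,0,0,-3],[1,0,0,0,0],[1,0,0,0,0]])

```text
time: 11.03
tcp_pos: [461.0, -37.9, 242.5]
tool_rot: [0.0, 0.999, 0.052, -0.001]
ft_force: [0.1, 0.6, -3.0]
gripper_width: 39.3
finger_force: 40.7
```

```bash
python3 go.py 461 -39 116 6; python3 - <<'E'
from h import *
from plant import ctrl
for n in("scene","top","wrist"):
    d=ctrl.snapshot(n);pickle.dump(d,open(f"{n}2.pkl","wb"))
    if n=="scene":b=d["image"]
    elif n=="wrist": a=d["image"]
cv2.imwrite("pics/c4.png",np.hstack([cv2.resize(a,(400,250),interpolation=3),cv2.resize(b[80:250,210:480],(400,252),interpolation=3)[:250]])[:,:,::-1])
E
```

```text
t 11.03 tcp [461.  -37.9 242.5] psi 5.9 tilt [-0.001 -0.    -1.   ] j6 1.32 w 39.3 F [ 0.1  0.6 -3. ]
tool xyz [1.000e-01 1.100e+00 1.265e+02] spin -0.1
```

View pics/c4.png

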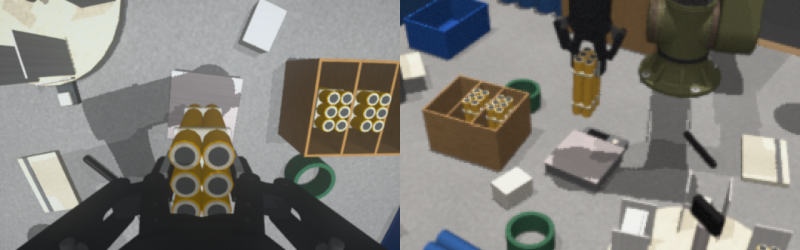

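The bundle hangs upright over the pan, with its foot near (205,110) in the wrist view. I lower it now.

Emit:
arm_command(series=[[1,0,1,6,0],[1,0,0,14,0],[1,0,0,22,0],[1,0,0,24,0],[1,0,0,22,0],[1,0,0,16,0],[1,0,0,10,0],[1,0,0,5,0],[1,0,0,2,0],[1,0,0,1,0],[1,0,0,0,0],[1,0,0,0,0]])

```text
time: 12.18
tcp_pos: [461.7, -39.3, 122.3]
tool_rot: [-0.0, 0.999, 0.052, 0.001]
ft_force: [-0.4, -1.0, -2.4]
gripper_width: 39.6
finger_force: 40.6
```

Emit:
arm_command(series=[[1,0,0,1,0],[1,0,0,1,0],[1,0,0,0,0]])

```text
time: 12.43
tcp_pos: [461.2, -39.3, 119.3]
tool_rot: [-0.0, 0.999, 0.052, 0.0]
ft_force: [0.4, 0.9, -2.3]
gripper_width: 39.4
finger_force: 40.6
```

Emit:
arm_command(series=[[1,0,0,1,0],[1,0,0,1,0],[1,0,0,0,0]])

```text
time: 12.68
tcp_pos: [461.1, -39.4, 117.0]
tool_rot: [0.0, 0.999, 0.052, -0.0]
ft_force: [-0.3, 0.2, -1.5]
gripper_width: 39.6
finger_force: 40.6
```

Emit:
arm_command(series=[[1,0,0,0.5,0],[1,0,0,0.5,0],[1,0,0,0,0]])

```text
time: 12.93
tcp_pos: [461.1, -39.4, 116.2]
tool_rot: [0.0, 0.999, 0.052, -0.0]
ft_force: [0.6, 0.2, -2.7]
gripper_width: 39.8
finger_force: 40.6
```

Emit:
arm_command(series=[[1,0,0,1,0],[1,0,0,0,0],[1,0,0,0,0]])

```text
time: 13.18
tcp_pos: [461.5, -39.5, 116.0]
tool_rot: [0.0, 0.999, 0.052, 0.001]
ft_force: [-0.9, -0.7, 1.1]
gripper_width: 39.3
finger_force: 40.3
```

Emit:
arm_command(series=[[1,0,0,1,0],[1,0,0,0,0],[1,0,0,0,0]])

```text
time: 13.43
tcp_pos: [461.7, -39.6, 115.9]
tool_rot: [0.0, 0.999, 0.052, 0.001]
ft_force: [-2.5, -1.0, 5.9]
gripper_width: 39.9
finger_force: 40.5
```

Emit:
arm_command(series=[[0.45,0,0,0,0],[0.4,0,0,0,0],[0.3,0,0,0,0],[0.15,0,0,0,0],[0,0,0,0,0],[0,0,0,0,0],[0,0,0,-8,0],[0,0,0,-18,0],[0,0,0,-20,0],[0,0,0,-16,0],[0,0,0,-8,0],[0,0,0,0,0]])

```text
time: 14.43
tcp_pos: [462.1, -39.3, 186.7]
tool_rot: [-0.0, 0.999, 0.052, 0.002]
ft_force: [-0.5, -0.8, -0.8]
gripper_width: 85.3
finger_force: 0.0
```

Emit:
arm_command(series=[[0,0,0,0,6],[0,0,0,0,7],[0,0,0,0,7],[0,0,0,0,7],[0,0,0,0,7],[0,0,0,0,7],[0,0,0,0,7],[0,0,0,0,7],[0,0,0,0,7],[0,0,0,0,7],[0,0,0,0,7],[0,0,0,0,7]])

```text
time: 15.43
tcp_pos: [460.7, -39.3, 183.0]
tool_rot: [0.001, 0.781, -0.625, -0.001]
ft_force: [0.3, 0.6, -0.6]
gripper_width: 85.8
finger_force: 0.0
```

Emit:
arm_command(series=[[0,0,0,0,7],[0,0,0,0,0],[0,0,0,0,0]])

```text
time: 15.68
tcp_pos: [460.8, -39.3, 183.4]
tool_rot: [0.001, 0.744, -0.668, -0.0]
ft_force: [-0.6, 0.2, -0.5]
gripper_width: 85.4
finger_force: 0.0
```

```bash
python3 go.py 461 -39.5 116 -84; python3 - <<'E'
from h import *
from plant import ctrl
for n in("scene","wrist"):
    d=ctrl.snapshot(n);pickle.dump(d,open(f"{n}3.pkl","wb"))
    if n=="scene":b=d["image"]
    elif n=="wrist": a=d["image"]
cv2.imwrite("pics/c5.png",np.hstack([cv2.resize(a,(400,250),interpolation=3),cv2.resize(b[80:250,210:480],(400,252),interpolation=3)[:250]])[:,:,::-1])
E
```

```text
t 15.68 tcp [460.8 -39.3 183.4] psi -83.8 tilt [-0.001 -0.    -1.   ] j6 -0.24 w 85.4 F [-0.6  0.2 -0.5]
tool xyz [ 0.2 -0.2 67.4] spin 0.2
```

View pics/c5.png

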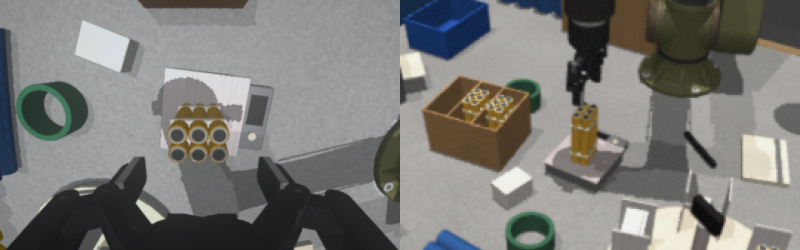

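The bundle stands upright on the pan at about (198,130) in the wrist view, square between the fingers. I regrip it.

Emit:
arm_command(series=[[0,0,0,8,0],[0,0,0,14,0],[0,0,0,16,0],[0,0,0,15,0],[0,0,0,10,0],[0,0,0,4,0],[0.1,0,0,0,0],[0.25,0,0,0,0],[0.4,0,0,0,0],[1,0,0,0,0],[1,0,0,0,0],[1,0,0,0,0]])

```text
time: 16.78
tcp_pos: [461.9, -39.3, 118.5]
tool_rot: [-0.001, 0.743, -0.669, 0.001]
ft_force: [1.7, 0.0, 4.1]
gripper_width: 59.6
finger_force: 46.9
```

Emit:
arm_command(series=[[1,0,0,0,0],[1,0,0,-3,0],[1,0,0,-8,0],[1,0,0,-16,0],[1,0,0,-22,0],[1,0,0,-22,0],[1,0,0,-22,0],[1,0,0,-20,0],[1,0,0,-12,0],[1,0,0,-5,0],[1,0,0,0,0],[1,0,0,0,0]])

```text
time: 17.78
tcp_pos: [460.8, -39.2, 246.0]
tool_rot: [0.001, 0.743, -0.669, -0.001]
ft_force: [-0.0, -0.2, -3.0]
gripper_width: 59.1
finger_force: 46.5
```

```bash
python3 go.py 507.8 -347.9 245 -84
```

```text
t 17.78 tcp [460.8 -39.2 246. ] psi -84.0 tilt [-0.002  0.    -1.   ] j6 -0.25 w 59.1 F [-0.  -0.2 -3. ]
tool xyz [311.9 -14.4   0.9] spin 0.0
```

Emit:
arm_command(series=[[1,8,-0.4,0,0],[1,18,-0.8,0,0],[1,28,-1.2,0,0],[1,36,-1.6,0,0],[1,38,-1.8,0,0],[1,38,-1.8,0,0],[1,38,-1.8,0,0],[1,36,-1.8,0,0],[1,30,-1.6,0,0],[1,24,-1,0,0],[1,12,-0.5,0,0],[1,6.3,-0.1,0,0]])

```text
time: 18.78
tcp_pos: [507.4, -350.1, 245.0]
tool_rot: [0.001, 0.742, -0.67, -0.002]
ft_force: [-0.6, 0.0, -3.6]
gripper_width: 59.7
finger_force: 46.3
```

Emit:
arm_command(series=[[1,0,0,0,0],[1,0,0,0,0],[1,0,0,0,0]])

```text
time: 19.03
tcp_pos: [508.3, -347.4, 247.6]
tool_rot: [-0.0, 0.744, -0.669, 0.0]
ft_force: [0.7, 0.2, -1.8]
gripper_width: 59.2
finger_force: 46.3
```

```bash
python3 go.py 507.8 -348.4 91 -84; python3 - <<'E'
from h import *
from plant import ctrl
for n in("scene","top","wrist"):
    d=ctrl.snapshot(n);pickle.dump(d,open(f"{n}4.pkl","wb"))
    if n=="scene":b=d["image"]
    elif n=="wrist": a=d["image"]
print(proj(d,[[507.8,-348.4,163],[575.7,-312.2,112],[583.6,-370.6,112],[433.2,-326,112],[438.7,-386.8,112]]))
cv2.imwrite("pics/c6.png",np.vstack([cv2.resize(a[:,100:540],(550,500),interpolation=3)])[:,:,::-1])
E
```

```text
t 19.03 tcp [ 508.3 -347.4  247.6] psi -83.9 tilt [ 0.  0. -1.] j6 0.38 w 59.2 F [ 0.7  0.2 -1.8]
tool xyz [  0.9   0.6 156.6] spin 0.1
[[322.78816712 203.77866029]
 [249.62008608 216.22684039]
 [243.56632453 155.88868386]
 [396.46827595 217.72412247]
 [402.06328414 155.19601709]]
```

View pics/c6.png

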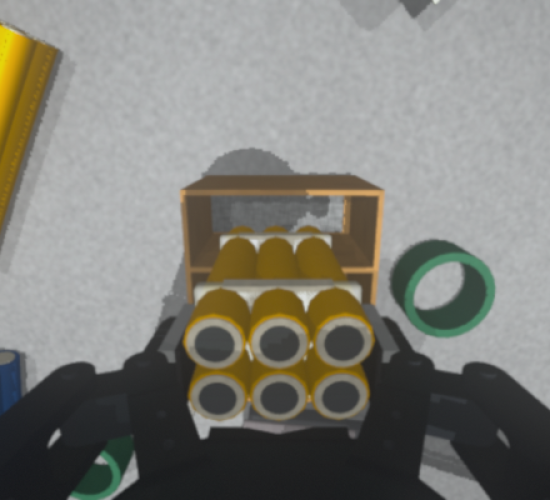

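The wrist view shows the lane rim at rows 188–195, the partition at 266–273 and the bundle tops at (218..345, 342..397). The rim matches my projection. One check remains: how well the bundle is centred in the grip.

```bash
python3 - <<'E'
from h import *
d=load("wrist4")
q=np.array([(215,342),(279,341),(342,341),(218,397),(279,397),(342,397)],float)
P=onz(d,(q+.5)/1.25-.5+[100,0],285)[:,:2];print(P.round(1),P.mean(0))
r=np.array([(283,191),(282,269)],float);print(onz(d,(r+.5)/1.25-.5+[100,0],112).round(1))
E
```

```text
[[ 528.6 -355.7]
 [ 508.6 -358.3]
 [ 488.9 -360.4]
 [ 526.5 -335.1]
 [ 506.3 -337.4]
 [ 485.6 -339.6]] [ 507.39566365 -347.74564878]
[[ 508.2 -381.5  112. ]
 [ 502.3 -321.3  112. ]]
```

Emit:
arm_command(series=[[1,1,0,5,0],[1,1,0,12,0],[1,0,0,14,0],[1,0,0,12,0],[1,0,0,10,0],[1,0,0,8,0],[1,0,0,8,0],[1,0,0,8,0],[1,0,0,6,0],[1,0,0,3,0],[1,0,0,0,0],[1,0,0,0,0]])

```text
time: 20.18
tcp_pos: [508.5, -350.6, 161.6]
tool_rot: [0.0, 0.743, -0.669, 0.0]
ft_force: [0.3, -0.5, -1.8]
gripper_width: 59.2
finger_force: 46.4
```

```bash
python3 go.py 507.8 -349.9 90.5 -84
```

```text
t 20.18 tcp [ 508.5 -350.6  161.6] psi -84.0 tilt [ 0. -0. -1.] j6 0.38 w 59.2 F [ 0.3 -0.5 -1.8]
tool xyz [-0.8  0.6 71.1] spin 0.0
```

Emit:
arm_command(series=[[1,-0.5,0,4,0],[1,0,0,8,0],[1,0,0,10,0],[1,0,0,10,0],[1,0,0,10,0],[1,0,0,9,0],[1,0,0,7,0],[1,0,0,5,0],[1,0,0,3,0],[1,0,0,1,0],[1,0,0,0,0],[1,0,0,0,0]])

```text
time: 21.18
tcp_pos: [508.6, -350.1, 94.9]
tool_rot: [-0.0, 0.743, -0.669, 0.0]
ft_force: [-0.7, -0.3, -1.9]
gripper_width: 59.5
finger_force: 46.4
```

Emit:
arm_command(series=[[1,0,0,1,0],[1,0,0,1,0],[1,0,0,0,0],[1,0,0,0,0]])

```text
time: 21.52
tcp_pos: [508.4, -349.9, 92.4]
tool_rot: [-0.0, 0.743, -0.669, 0.0]
ft_force: [0.4, 1.0, -2.7]
gripper_width: 59.5
finger_force: 46.4
```

Emit:
arm_command(series=[[1,0,0,1,0],[1,0,0,0,0],[1,0,0,0,0]])

```text
time: 21.77
tcp_pos: [508.3, -349.9, 91.3]
tool_rot: [0.0, 0.743, -0.669, -0.0]
ft_force: [-0.0, 0.4, -2.0]
gripper_width: 59.4
finger_force: 46.4
```

Emit:
arm_command(series=[[1,0,0,1,0],[1,0,0,0,0],[1,0,0,0,0]])

```text
time: 22.02
tcp_pos: [508.4, -350.0, 90.6]
tool_rot: [0.0, 0.743, -0.669, 0.0]
ft_force: [-0.4, -0.6, -1.4]
gripper_width: 59.6
finger_force: 46.3
```

Emit:
arm_command(series=[[1,0,0,1,0],[1,0,0,0,0],[1,0,0,0,0]])

```text
time: 22.27
tcp_pos: [508.5, -350.2, 90.5]
tool_rot: [0.0, 0.743, -0.669, 0.001]
ft_force: [-1.6, 0.9, 5.2]
gripper_width: 59.7
finger_force: 46.4
```

Emit:
arm_command(series=[[0.25,0,0,0,0],[0.2,0,0,0,0],[0.1,0,0,0,0],[0,0,0,0,0],[0,0,0,0,0],[0,0,0,-5,0],[0,0,0,-15,0],[0,0,0,-25,0],[0,0,0,-30,0],[0,0,0,-30,0],[0,0,0,-15,0],[0,0,0,0,0]])

```text
time: 23.27
tcp_pos: [509.6, -351.0, 215.3]
tool_rot: [-0.001, 0.743, -0.669, 0.004]
ft_force: [0.6, 0.9, -0.4]
gripper_width: 85.2
finger_force: 0.0
```

Emit:
arm_command(series=[[0,-10,0,0,0],[0,-20,0,0,0],[0,-30,0,0,0],[0,-30,0,0,0],[0,-30,0,0,0],[0,-30,0,0,0],[0,-20,0,0,0],[0,-10,0,0,0],[0,0,0,0,0],[0,0,0,0,0]])

```text
time: 24.1
tcp_pos: [489.3, -170.6, 208.8]
tool_rot: [0.0, 0.744, -0.669, -0.0]
ft_force: [-0.6, -0.9, -0.1]
gripper_width: 85.4
finger_force: 0.0
```

```bash
python3 go.py; python3 - <<'E'
from h import *
from plant import ctrl
for n in("scene","top"):
    d=ctrl.snapshot(n);pickle.dump(d,open(f"{n}5.pkl","wb"))
    if n=="scene":b=d["image"]
    else: a=d["image"]
cv2.imwrite("pics/c7.png",np.hstack([cv2.resize(a[195:295,380:500],(480,400),interpolation=3),cv2.resize(b[120:200,215:310],(310,261),interpolation=3) if 0 else cv2.resize(b[120:220,215:292],(308,400),interpolation=3)])[:,:,::-1])
E
```

```text
t 24.1 tcp [ 489.3 -170.6  208.8] psi -83.9 tilt [-0.001 -0.    -1.   ] j6 0.05 w 85.4 F [-0.6 -0.9 -0.1]
```

View pics/c7.png

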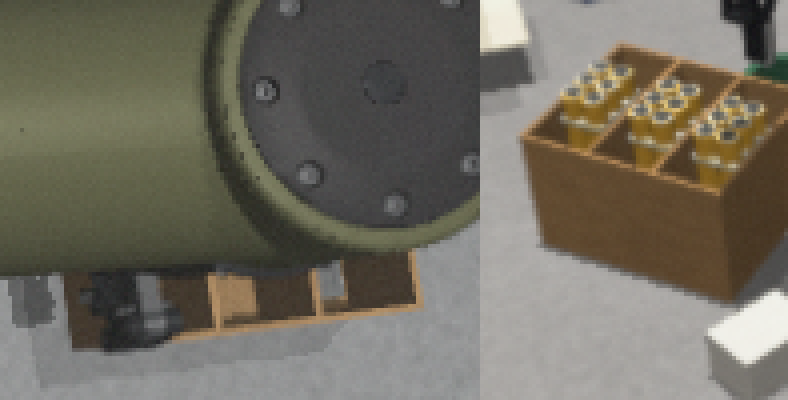

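The scene view shows all three bundles upright in the shipper, with the new one at right-panel (595,85) standing in the formerly empty lane. I hand the job in.

```bash
python3 -c "
from plant import ctrl
print(ctrl.job_done())"
```

```text
the job is handed in; nothing more can be done
None
```

The tall bundle was turned to the front, weighed on the pan, regripped by its other faces and released upright in the empty lane; the job was handed in at about 24 s of the 72 s, with no verdict shown.

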